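Load the desiccant and refit the pushed-in control knob of a dry box

ROBOT

A 6-joint arm with a two-finger parallel gripper is mounted at the origin on the work surface. World frame = base frame: x ahead of the robot, y to its left, z up, the work surface at z = 0. Lengths are in mm, angles in rad, forces in N, time in s.
With the tool pointing down it reaches from about 300 to 775 mm from the base axis. Payload 14.6 kg.
Tool frame: the origin (TCP) lies between the finger pads; the fingertips stand 25 mm ahead of it and the grasp point (between the pads) lies 6 mm ahead of it; z points along the fingers, y is the line along which they close (so a half turn about z gives the same grasp; the last joint's range is limited). The gripper opens to 94 mm and grips with 3 to 60 N. Pads are 16 mm wide; open, the fingers measure 119 mm over their backs; the gripper's body (75 mm by 177 mm) begins 78 mm behind the grasp point.
Start: joints at [1.24, 0.3, 1.521, -0, 1.321, -0.067], TCP at [143.411, 530.964, 230.446] pointing down, gripper open.
Joint ranges: [-3.03, 3.03], [-0.79, 2.21], [0.23, 2.52], [-1.04, 4.18], [0, 3.07], [-2.55, 2.55]. Speed limits (rad/s): [2.22, 2.22, 2.57, 3.14, 3.14, 3.14].

INTERFACE

Orientations are given as [roll, pitch, yaw] about the fixed x, y, z axes, in that order (R = Rz(yaw) Ry(pitch) Rx(roll)).
In Python, from cell import manip gives the robot as it stands. The module is installed in compiled form; this text tells all that it offers.
- The arm moves only by the tool step_arm, never from a script. Its argument "series" is one flat list of numbers, 5 for each row, row after row: the shift along the world's x, y, z in mm, then the turn about the world's z in rad, then the closure, from 0 (fully open) to 1 (shut). In form: [dx, dy, dz, spin, jaw, dx, dy, dz, spin, jaw, ...]. A call has 1 to 20 rows; each row shifts and turns the commanded pose from where the row before left it; what a row does not reach is not made up. A row lasts 1/8 s, in which the tool goes at most 62.5 mm and 10.7 degrees, less where a joint would pass 70% of its speed; a pose out of reach is approached as far as the arm can. A call is refused whole if a number of a shift passes 62.5 or a number of a turn 0.188, either way. A call with a gripper value outside its range is refused whole. The fingers move at their own pace and stop on an object; "squeeze" is the grip in N (left out, the last holds). Time passes only in rows, so rows that do not move let the fingers close. It gives the time, the measured TCP pose, the force, the opening and the grip force at its end, in the units of the state.
- manip.read_state(): the state, without advancing time (a new reading comes with each control period).
- manip.camera(name): name is "side" or "top"; returns (picture, depth): 384x512x3 uint8, blue, green, red; 384x512 float32, mm along the optical axis (not along the pixel's ray), 0 where there is no reading.
- manip.camera_info(name): a dict with "fovy" (degrees; the focal length in pixels is half the picture's height over the tangent of half this angle, whatever the lens; pixels are square), "cx", "cy" (the principal point, pixels), "k1" (the pictures are not rectified: a ray, as slopes to the right and down, at radius r is drawn at 1 + k1 r^2 times it, then the intrinsics apply), "eye" and "orientation" of the camera in the world. Camera axes: x right, y down, z forward; pixel columns grow to the right and rows downward; lengths in mm; the calibration is good to about 2 mm. A picture is of the moment at which its call begins. camera_info takes no time and is no camera call.
- manip.sign_off(): hands the job in; it is judged then, once.
The state is a dict: "clock": time; "joints": joint angles; "qd": joint speeds; "effort": joint torques, N m; "eef_pos": TCP position; "eef_rot": TCP orientation; "wrist_force": force on the tool from outside, world axes, zero at the start; "moment": the same for the moment, N m; "finger_gap": finger opening in mm; "finger_force": force on a finger pad.
Only numpy, scipy, OpenCV 4.12 (cv2) and the standard library are available. Lean on these libraries where they do the work, as an engineer would, in place of code of your own. Each camera call takes 0.05 s, during which the arm holds its last target. There are 200 camera calls.

TASK

Lay the white desiccant cassette flat in the open tray of the black dry box and slide the tray fully shut. Then turn the loose pointer knob so that its D-shaped bore matches the box's D-shaped spindle, push it fully onto the spindle and press on until the sprung spindle is pushed right down; the program finishes like that, with the fingers still holding the knob and keeping the spindle pressed down. Leave all other things on the shelf where they are.

Things in the scene. Friction and masses are not known exactly. Their poses are not given: they have to be found in the camera images.
- drybox: black plastic dry box, fixed, 200 x 200 mm, its flat top deck 95 mm above the shelf; origin at the centre of its underside, own -x is its front (the tray side). A shut hinged lid (never to be opened) stands 12 mm above the rear part of the deck, from own x = -5 to +100 mm; the spindle rises from the deck at own x = -45 mm, y = 0.
- tray (a joint): how far the tray of the dry box stands open, m: 0 shut, 0.12 fully open; slides along the box's own -x to open, friction about 1.5 N, no spring or catch; starts about 100 mm open.
- tray_in (a point): point on the tray's floor (top face, 12 mm above the shelf), on the midline, 45 mm behind the inner face of the front panel; axes as the box's. The tray is 120 mm (x) by 130 mm (y) inside, its walls rise 32 mm above the floor; only the part in front of the box is open to above, at least 95 mm long, so 50 mm or more of open floor lie between this point and the box's front.
- tray_front (a point): middle of the upper edge of the outer face of the tray's front panel. The panel is 10 mm thick, 160 mm wide, 6 to 78 mm above the shelf, flat but for a pull lip 70 mm wide that stands 12 mm out, 15 to 21 mm above the shelf. With the tray shut the outer face lies 110 mm in front of the box's origin. Push it along the box's +x to shut.
- spindle_tip (a point): centre of the top end of the upright steel spindle, 22 mm above the deck (117 mm above the shelf) when not pressed. Round bar of 18 mm diameter with one flat 3 mm from its axis; own +x points from the axis to the flat, z up. The top 2 mm taper inwards by 0.7 mm on the flat and 1 mm elsewhere. It turns only against stiff friction (0.15 N m).
- spindle (a joint): how far the sprung spindle is pressed down, m: 0 up, 0.006 right down on its stop. The spring gives about 3.6 N at 0 and 9 N at 0.006, and lifts it again when it is not pressed.
- knob: loose black pointer knob on the shelf, 50 g; origin at its underside's centre. Round body 46 mm across, 22 mm high; on it a bar grip along own x, 15 mm wide, 22 to 43 mm above the underside, x -21 to +17 mm, then a pointed nose to +32 mm. Below, a D bore 15 mm deep, 19.6 mm diameter, its flat 3.8 mm from the axis on the nose's side (+x). Seated, the underside is 15 mm below the spindle's tip.
- knob_nose (a point): foot of the point of the knob's nose, at own x = +32 mm, 22 mm above the knob's underside.
- cassette: white plastic desiccant cassette with slots on top, lying flat on the shelf, 60 mm (own x) x 34 mm (own y) x 24 mm high, about 70 g; origin at the centre of its underside.
- hood: bystander: grey flared lens hood, open tube, 80 mm across at the top, 45 mm high; origin at the centre of its underside.
- rings: bystander: three stepped aluminium rings in a nested stack, 80 mm across, 24 mm high; origin at the centre of its underside.
- tin: bystander: round steel filter tin on its side, 62 mm diameter, 22 mm thick, axis along own x; origin at the lowest point.
- case: bystander: flat clear filter case, 75 x 75 x 13 mm; origin at the centre of its underside.
- cap: bystander: black lens cap, 52 mm across, 11 mm high; origin at the centre of its underside.
- battery: bystander: grey battery pack, 56 x 38 x 20 mm; origin at the centre of its underside.
Things that resemble listed ones, but are neither listed nor needed, are in the scene too. Leave any orange or red look-alike of the cassette alone. What is shaped like the knob but orange is not meant.

How it is judged (in metres and radians):
On the way, in this order (a step that is already met when the one before it is completed fails the run):
1. the cassette lies flat in the tray, let go (x of cassette in the frame of tray_in between -0.045 and 0.075 m and y of cassette in the frame of tray_in between -0.065 and 0.065 m and z of cassette in the frame of tray_in between -0.006 and 0.008 m and angle between cassette's own z axis and vertical below 0.2 rad and contact force between the fingers and cassette below 0.1 N), for 0.2 s.
2. the tray is shut with the cassette in it (x of cassette in the frame of tray_in between -0.045 and 0.075 m and y of cassette in the frame of tray_in between -0.065 and 0.065 m and z of cassette in the frame of tray_in between -0.006 and 0.008 m and angle between cassette's own z axis and vertical below 0.2 rad and value of joint tray below 0.006 m), for 0.2 s.
3. the knob is fully on the spindle, nose on the flat's side (z of knob in the frame of spindle_tip between -0.018 and -0.0125 m and horizontal distance between knob and spindle_tip below 0.004 m and angle between the x axis of knob and the x axis of spindle_tip, either way round below 0.25 rad and x of knob_nose in the frame of spindle_tip above 0.02 m and angle between knob's own z axis and vertical below 0.15 rad), for 0.2 s.
At the end, for the whole second after the job is handed in: Cassette flat in the tray (tilt under 0.2 rad), untouched; tray within 6 mm of shut; knob on the spindle, underside 12.5 to 18 mm below its tip, within 4 mm of its axis, nose on the flat's side; fingers on the knob with over 2 N, spindle kept at least 3.5 of its 6 mm down (all of step 2 and all of step 3 and contact force between the fingers and cassette below 0.1 N and value of joint spindle above 0.0035 m and contact force between the fingers and knob above 2 N); the arm keeps its last pose, push and grip.
It fails at once if a bystander (hood, rings, tin, case, cap or battery) is moved by more than 30 mm (distance of any of hood, rings, tin, case, cap, battery from where it was at the start of the episode above 0.03 m).
It also fails if it takes over 62 s, if anything falls off the work surface, if the arm or the gripper's body presses on something with over 40 N, if the wrist force passes 120 N, or if a joint passes its speed limit or range.

## Working session

There is one attempt and no reset: what is moved stays moved. The work goes in short steps, Python scripts to look and compute and a tool call to move; the robot and the scene stay as the last step left them, time stands still between calls to the robot, and variables do not carry over. Pictures are saved under pics/ and viewed, at most 10 in all, crops included, and the job is handed in when it is done.

Besides the shell and the picture viewer there is one more tool, called after "Request:" as a command line: name --argument value ..., lists and objects as JSON in quotes. step_arm: Moves the arm, as the interface text tells. Its arguments: {"type":"object","properties":{"series":{"type":"array"},"squeeze":{"type":"number"}},"required":["series"]}

```bash
mkdir -p pics
cat > h.py <<'E'
from cell import manip
import numpy as np, cv2
from scipy.spatial.transform import Rotation as R
def cam(n):
    return manip.camera(n)
def geo(n):
    i=manip.camera_info(n); f=192/np.tan(np.radians(i['fovy'])/2)
    K=np.array([[f,0,i['cx']],[0,f,i['cy']],[0,0,1.]]); o=np.array(i['orientation'],float)
    M=o if o.shape==(3,3) else R.from_euler('xyz',o).as_matrix()
    return K,np.array([i['k1'],0,0,0.]),np.array(i['eye'],float),M
def rays(n,px):
    K,d,e,M=geo(n)
    # plain r^2 model in slopes: invert by fixed point
    p=np.atleast_2d(np.array(px,float)); s0=(p-K[:2,2])/K[0,0]; s=s0.copy()
    for _ in range(30): s=s0/(1+d[0]*(s**2).sum(1,keepdims=True))
    return e,np.c_[s,np.ones(len(s))]@M.T
def plane(n,px,z):
    e,r=rays(n,px); return e+r*((z-e[2])/r[:,2])[:,None]
def cloud(n,dep):
    v,u=np.mgrid[:384,:512]; e,r=rays(n,np.c_[u.ravel(),v.ravel()])
    return (e+r*dep.reshape(-1,1)).reshape(384,512,3)
def proj(n,P):
    K,d,e,M=geo(n); c=(np.atleast_2d(P)-e)@M; s=c[:,:2]/c[:,2:]
    return s*(1+d[0]*(s**2).sum(1,keepdims=True))*K[0,0]+K[:2,2]
E
python3 - <<'E'
from h import *
for n in ('top','side'):
    b,d=cam(n); cv2.imwrite(f'pics/{n}0.png',b); np.save(f'{n}0.npy',d); print(n,manip.camera_info(n))
    cv2.imwrite(f'pics/{n}0b.png',cv2.resize(b,(800,600),interpolation=cv2.INTER_CUBIC))
print(manip.read_state())
E
```

```text
top {'fovy': 49.1938932815832, 'cx': 258.21886987620536, 'cy': 197.41809540678597, 'k1': -0.0010247434485376424, 'eye': array([ 369.67271638,  -14.88929168, 1322.0082581 ]), 'orientation': array([-3.00369335e+00, -2.74522901e-03, -1.57172751e+00])}
side {'fovy': 54.12770806771922, 'cx': 256.2376700267661, 'cy': 187.51555081910445, 'k1': -0.04226905706690542, 'eye': array([ -49.733143  , -799.89180749,  702.72779801]), 'orientation': array([-2.13646426,  0.01461162, -0.65932039])}
{'clock': 0.1, 'joints': array([ 1.24039828e+00,  3.00396997e-01,  1.52152244e+00, -3.02995546e-06,
        1.32069653e+00, -6.66119334e-02]), 'qd': array([ 9.06965946e-04, -1.49253104e-03, -1.40090233e-03, -6.50607959e-05,
       -5.02268361e-04, -3.76119517e-04]), 'effort': array([ 8.53173078e-04, -5.32644475e+01, -3.53285444e+01,  7.09688198e-02,
        2.32526445e-02, -5.02803039e-05]), 'eef_pos': array([143.34695811, 530.77275119, 229.95177097]), 'eef_rot': array([-3.14057142e+00, -6.51859751e-05,  2.87780725e+00]), 'wrist_force': array([-0.39210912,  0.42368266, -0.03399357]), 'moment': array([-0.02607118, -0.00977143, -0.00815032]), 'finger_force': 0.0, 'finger_gap': 94.37355629916567}
```

View pics/top0b.png

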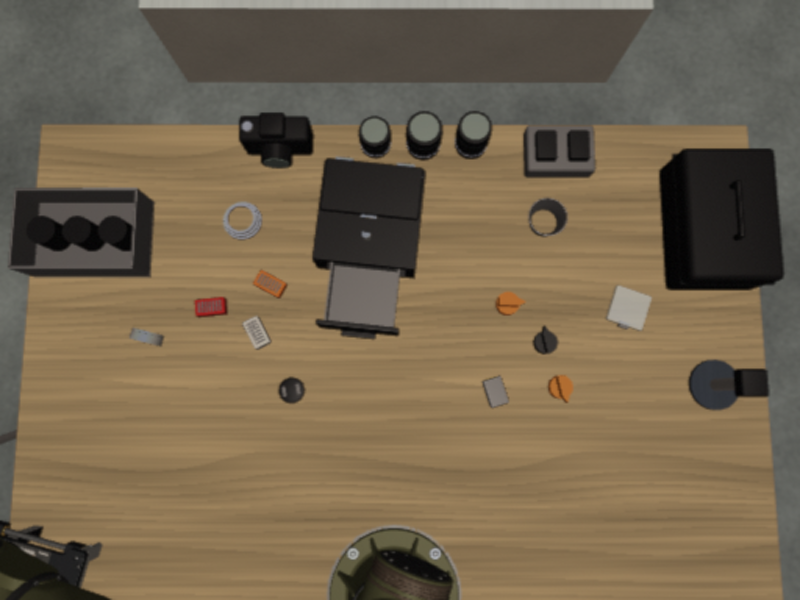

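View pics/side0b.png

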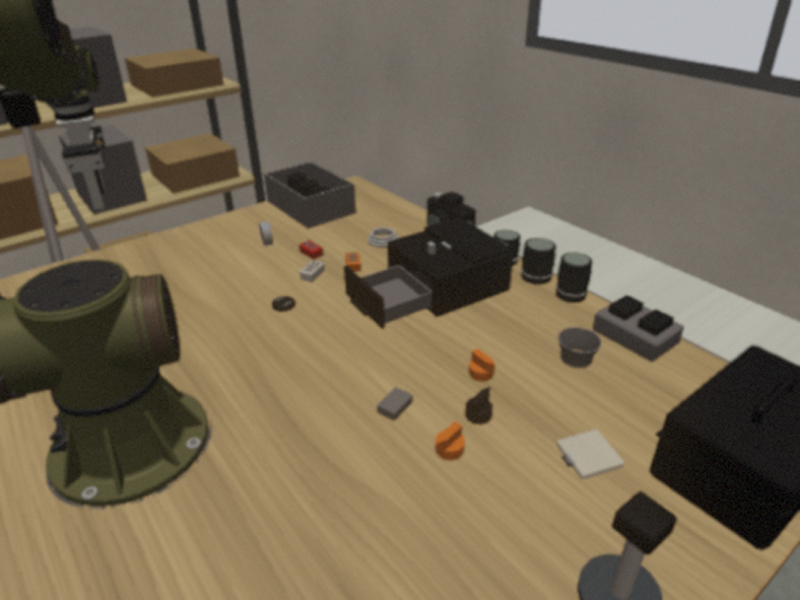

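The top view shows the cassette candidates at original px: white (164,212), red (134,196), orange (172,182); the grey battery at (317,250) and white case at (403,197) also look a bit similar. The knob candidates are black (349,218), orange (326,194) and orange (359,248), with the black cap at (186,249) as a further look-alike. I choose the white (164,212) and the black (349,218). The spindle is near (234,150).

Run:
```python
from h import *
av={}
for n in ('top','side'):
    fs=[cam(n) for _ in range(8)]
    av[n]=np.mean([f[0] for f in fs],0); ds=np.array([f[1] for f in fs]); 
    dd=np.where(ds>0,ds,np.nan); d=np.nanmedian(dd,0); np.savez(f'av_{n}.npz',b=av[n],d=d)
def crop(n,c,h=20):
    x,y=c; p=av[n][y-h:y+h,x-h:x+h]; 
    p=np.clip(p*1.6,0,255).astype(np.uint8)
    return cv2.resize(p,(260,260),interpolation=cv2.INTER_CUBIC)
top=np.hstack([crop('top',c,h) for c,h in (((164,212),16),((349,218),16),((234,150),10))])
sd=np.hstack([crop('side',c,h) for c,h in (((200,173),16),((307,259),20),((276,157),12))])
cv2.imwrite('pics/crops.png',np.vstack([top,sd]))
C=cloud('top',np.load('av_top.npz')['d'])
# box deck
Z=C[...,2]; m=(np.abs(Z-95)<5); m[:, :190]=0; m[:,280:]=0; m[:90]=0; m[185:]=0
print('deck',m.sum(),np.nanmedian(Z[m]))
l=(np.abs(Z-107)<5)
for nm,lo,hi in (('deck',88,101),('deck+lid',88,115)):
    q=((Z>lo)&(Z<hi)).astype(np.uint8); q[:, :190]=0; q[:,280:]=0; q[:90]=0; q[190:]=0
    q=cv2.morphologyEx(q,cv2.MORPH_OPEN,np.ones((3,3)))
    P=C[q>0][:,:2].astype(np.float32); print(nm,len(P),cv2.minAreaRect(P), P.mean(0))
# cassette & knob
b=av['top'].astype(np.uint8); hsv=cv2.cvtColor(b,cv2.COLOR_BGR2HSV)
for nm,(x,y),zc in (('cass',(164,212),24),('knob',(349,218),22)):
    s=np.zeros((384,512),np.uint8); s[y-16:y+16,x-16:x+16]=1
    q=((Z>8)&(s>0)).astype(np.uint8)
    P=C[q>0]; print(nm,len(P),P.mean(0),cv2.minAreaRect(P[:,:2].astype(np.float32)),np.percentile(P[:,2],[5,50,95]))
    v=b.astype(int).max(2); 
    q2=(((hsv[...,1]<70)&(hsv[...,2]>110)) if nm=='cass' else (hsv[...,2]<60))&(s>0)
    ys,xs=np.nonzero(q2); W=plane('top',np.c_[xs,ys],zc); print('  color',len(xs),W.mean(0),cv2.minAreaRect(W[:,:2].astype(np.float32)))
```

```text
deck 2154 94.20362619810828
deck 2081 ((674.0177001953125, 53.317626953125), (199.92068481445312, 96.63992309570312), 83.87871551513672) [673.0956    53.025692]
deck+lid 4367 ((728.667724609375, 47.539268493652344), (200.00375366210938, 206.59933471679688), 83.90316772460938) [724.6201    47.026646]
cass 226 [502.56315383 274.34293935  22.72883861] ((503.57403564453125, 275.641357421875), (60.082706451416016, 33.82663345336914), 28.326221466064453) [16.54928216 23.29523111 25.48857048]
  color 215 [504.08657696 275.97485886  24.        ] ((503.343017578125, 276.11602783203125), (59.63027572631836, 34.40463638305664), 27.715065002441406)
knob 195 [ 483.75904157 -299.37464048   30.02346348] ((483.1349182128906, -302.29107666015625), (45.27927780151367, 45.486183166503906), 59.59031677246094) [16.49608666 23.56322376 43.55431988]
  color 159 [ 484.22302647 -298.54124839   22.        ] ((483.83343505859375, -297.75341796875), (41.28376770019531, 42.53517150878906), 44.13096237182617)
```

View pics/crops.png

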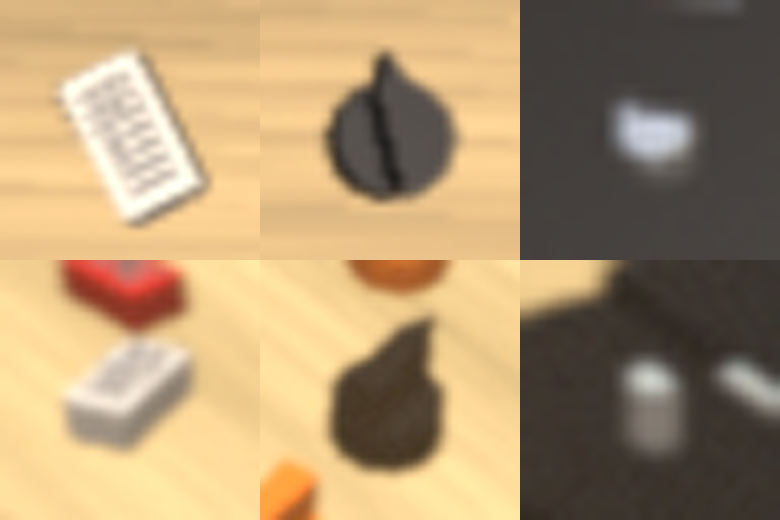

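The crops confirm the white cassette and the black knob, nose pointing up and slightly left in the top view. The D spindle is near top px (234,150), its flat facing up and slightly right, roughly toward world +x. Next: the knob bar's direction, the spindle's pose and the tray front.

Run:
```python
from h import *
z=np.load('av_top.npz'); b=z['b']; C=cloud('top',z['d']); Z=C[...,2]
s=np.zeros((384,512),bool); s[200:236,331:367]=1
P=C[s&(Z>35)]; m=P.mean(0); w,v=np.linalg.eigh(np.cov(P[:,:2].T)); print('bar',len(P),m,np.sqrt(w),np.arctan2(v[1,1],v[0,1]),cv2.minAreaRect(P[:,:2].astype(np.float32)))
P=C[s&(Z>12)&(Z<30)]; print('body',len(P),cv2.minEnclosingCircle(P[:,:2].astype(np.float32)))
# spindle: sub-pixel weighted moments on plane z=117
g=b.mean(2); y0,y1,x0,x1=142,158,225,243; G=g[y0:y1,x0:x1]; print(np.round(G[2:13,5:16]).astype(int))
U=cv2.resize(G,None,fx=8,fy=8,interpolation=cv2.INTER_CUBIC); bg=np.median(U); print('bg',bg,U.max())
for th in (.4,.5,.6,.7):
    M=U>bg+th*(np.percentile(U,99)-bg); n,lab,st,ce=cv2.connectedComponentsWithStats(M.astype(np.uint8)); k=lab[int((150-y0)*8),int((234-x0)*8)]
    ys,xs=np.nonzero(lab==k); px=np.c_[(xs+.5)/8-.5+x0,(ys+.5)/8-.5+y0]; W=plane('top',px,117)[:,:2]
    w,v=np.linalg.eigh(np.cov(W.T)); a=np.arctan2(v[1,0],v[0,0]); c,hh=cv2.minEnclosingCircle(W.astype(np.float32)); print(th,W.mean(0),np.sqrt(w),'minor axis yaw',a,'mec',c,hh,cv2.minAreaRect(W.astype(np.float32)))
# tray front panel top z 78
q=(np.abs(Z-78)<6); q[:195]=0;q[:,:195]=0;q[:,260:]=0;q[220:]=0
P=C[q]; print('panel',len(P),cv2.minAreaRect(P[:,:2].astype(np.float32)),P.mean(0))
```

```text
bar 85 [ 485.48412022 -301.59770251   41.70226698] [ 4.6591767  13.82305794] -2.9365630323519 ((487.56353759765625, -301.4772033691406), (49.90358352661133, 15.184392929077148), 13.118566513061523)
body 103 ((487.2584533691406, -300.5570373535156), 26.685697555541992)
[[ 39  39  39  40  39  40  40  40  40  40  40]
 [ 39  39  39  39  40  40  40  40  40  40  41]
 [ 39  40  40  40  40  40  40  40  40  40  41]
 [ 40  46  53  46  43  41  41  40  40  41  41]
 [ 43  69  94  77  70  64  57  45  41  41  41]
 [ 43  78 119 125 127 122 102  60  42  41  41]
 [ 43  77 119 128 129 129 115  65  43  41  41]
 [ 42  59  94 119 121 113  90  54  42  41  41]
 [ 41  44  54  72  81  70  60  49  42  41  42]
 [ 40  41  44  50  56  55  52  45  42  42  42]
 [ 40  41  42  43  45  44  43  42  42  42  42]]
bg 40.668964245899886 134.93391309911385
0.4 [678.41825698  53.56977328] [3.17988962 4.55355112] minor axis yaw 2.9058156455987247 mec (679.63720703125, 53.380096435546875) 8.887324333190918 ((677.9287109375, 53.66596221923828), (17.45492172241211, 12.285172462463379), 79.23751831054688)
0.5 [678.4387866   53.56
[... 180 characters left out ...]
6523, 11.173600196838379), 79.23822021484375)
0.6 [678.41496771  53.52798876] [2.64723081 4.01917135] minor axis yaw 2.957794187593709 mec (679.731201171875, 53.223636627197266) 7.688511371612549 ((677.910400390625, 53.49183654785156), (15.282485008239746, 10.227246284484863), 80.29067993164062)
0.7 [678.39935844  53.4698208 ] [2.35891673 3.7072545 ] minor axis yaw 2.9898477915645074 mec (679.6358642578125, 53.16301727294922) 7.091836452484131 ((677.9937744140625, 53.433067321777344), (14.040421485900879, 8.998835563659668), 82.2015151977539)
panel 184 ((510.0819091796875, 70.61483764648438), (159.03823852539062, 10.027778625488281), 83.9399642944336) [509.82639794  71.25890596  77.10960985]
```

Request:
step_arm --series '[36,-25.5,0,0.075,0.4,36,-25.5,0,0.075,0.4,36,-25.5,0,0.075,0.4,36,-25.5,0,0.075,0.4,36,-25.5,0,0.075,0.4,36,-25.5,0,0.075,0.4,36,-25.5,0,0.075,0.4,36,-25.5,0,0.075,0.4,36,-25.5,0,0.075,0.4,36,-25.5,0,0.07,0.4,0,0,-40,0,0.4,0,0,-40,0,0.4,0,0,-40,0,0.4,0,0,0,0,0.4]' --squeeze 15

```text
clock: 2.65
eef_pos: [502.2, 275.4, 108.2]
eef_rot: [3.141, -0.005, -2.66]
wrist_force: [0.8, -0.3, 0.8]
finger_gap: 56.7
finger_force: 0.0
```

Request:
step_arm --series '[1,0.5,-30,0,0.4,0,0,-30,0,0.4,0,0,-20,0,0.4,0,0,0,0,0.8,0,0,0,0,0.8,0,0,0,0,0.8,0,0,0,0,0.8,0,0,20,0,0.8,0,0,40,0,0.8,0,0,50,0,0.8,0,0,0,0,0.8]' --squeeze 15

```text
clock: 4.03
eef_pos: [505.9, 277.2, 145.0]
eef_rot: [-3.141, 0.008, -2.66]
wrist_force: [0.4, -0.6, -1.8]
finger_gap: 33.8
finger_force: 15.0
```

Request:
step_arm --series '[9,-35,0,-0.098,0.8,9,-35,0,-0.098,0.8,9,-35,0,-0.098,0.8,9,-35,0,-0.098,0.8,9,-35,0,-0.098,0.8,9,-35,0,-0.098,0.8,0,0,-30,0,0.8,0,0,0,0,0.8,0,0,0,0,0.8]'

```text
clock: 5.15
eef_pos: [558.5, 66.8, 111.1]
eef_rot: [3.142, 0.0, 3.035]
wrist_force: [-0.0, -0.2, -0.5]
finger_gap: 33.9
finger_force: 15.0
```

Run:
```python
from h import *
b,d=cam('side'); b2,d2=cam('top'); s=manip.read_state(); print(s['eef_pos'],s['eef_rot'],s['finger_gap'])
f=lambda p:cv2.resize(np.clip(p*1.4,0,255).astype(np.uint8),(400,400),interpolation=cv2.INTER_CUBIC)
cv2.imwrite('pics/place.png',np.hstack([f(b[110:230,190:310]),f(b2[130:230,180:280])]))
```

```text
[558.75094994  66.87519163 111.4347722 ] [3.14140150e+00 1.33385833e-03 3.03555836e+00] 34.07953885227976
```

View pics/place.png

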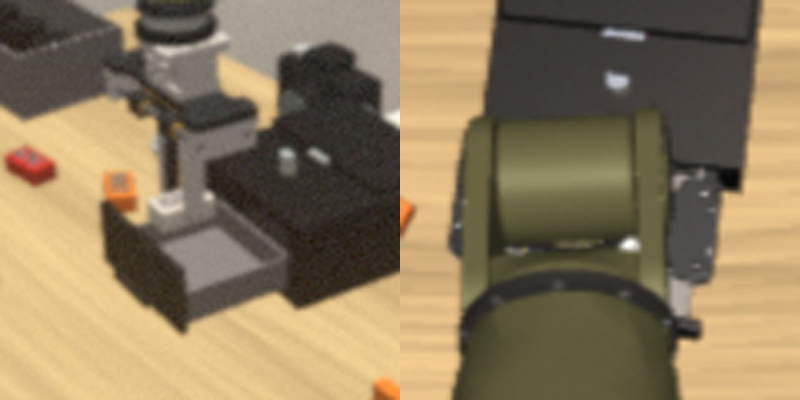

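The side view shows the cassette held at about (180,205) in the crop, over the open tray and well inside its walls. Now lowering and releasing it.

Request:
step_arm --series '[1,-1,-30,0,0.8,0,0,-25,0,0.8,0,0,-10,0,0.8,0,0,-5,0,0.8,0,0,0,0,0.8,0,0,0,0,0.4,0,0,0,0,0.4,0,0,0,0,0.4,0,0,0,0,0.4,0,0,30,0,0.4,0,0,40,0,0.4,0,0,40,0,0.4,0,0,0,0,0.8]'

```text
clock: 6.88
eef_pos: [560.6, 65.6, 153.4]
eef_rot: [3.141, 0.005, 3.035]
wrist_force: [0.0, -0.8, 0.1]
finger_gap: 49.2
finger_force: 0.0
```

Request:
step_arm --series '[-29,3,0,0,1,-29,3,0,0,1,-29,3,0,0,1,0,0,-25,0,1,0,0,-25,0,1,0,0,-25,0,1,0,0,-8,0,1,0,0,0,0,1]'

```text
clock: 7.88
eef_pos: [472.1, 74.4, 67.1]
eef_rot: [-3.141, -0.001, 3.035]
wrist_force: [0.3, 0.2, 0.4]
finger_gap: 0.2
finger_force: 0.0
```

Run:
```python
from h import *
b,d=cam('side'); s=manip.read_state(); print(s['eef_pos'],s['finger_gap'])
cv2.imwrite('pics/push.png',cv2.resize(np.clip(b[110:230,180:300]*1.4,0,255).astype(np.uint8),(500,500),interpolation=cv2.INTER_CUBIC))
```

```text
[472.53807669  74.47654227  67.72913097] 0.3559827718643443
```

View pics/push.png

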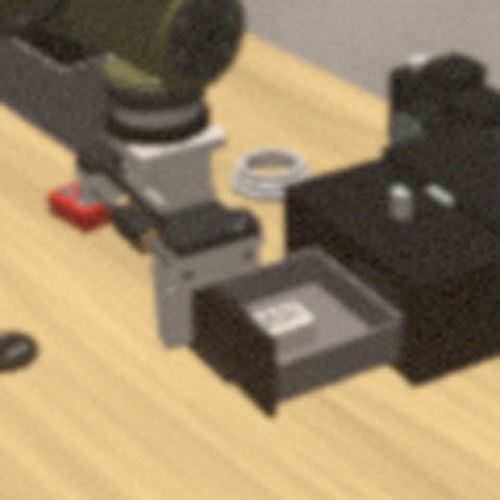

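The cassette lies flat in the tray, at about (285,320) in the crop, and the closed fingers stand in front of the panel. Now pushing.

Request:
step_arm --series '[15,-1.6,0,0,1,15,-1.6,0,0,1,15,-1.6,0,0,1,15,-1.6,0,0,1,15,-1.6,0,0,1,15,-1.6,0,0,1,15,-1.6,0,0,1,10,-1.1,0,0,1,7,-0.7,0,0,1,0,0,0,0,1]'

```text
clock: 9.18
eef_pos: [594.7, 61.4, 67.6]
eef_rot: [3.142, 0.001, 3.035]
wrist_force: [-0.7, -0.0, -0.1]
finger_gap: 0.4
finger_force: 0.0
```

Request:
step_arm --series '[4,-0.4,0,0,1,4,-0.4,0,0,1,2,-0.2,0,0,1,2,-0.2,0,0,1,0,0,0,0,1]'

```text
clock: 9.8
eef_pos: [606.6, 60.3, 67.4]
eef_rot: [3.141, 0.0, 3.035]
wrist_force: [0.2, -0.3, 0.2]
finger_gap: 0.8
finger_force: 0.0
```

Request:
step_arm --series '[2,-0.2,0,0,1,2,-0.2,0,0,1,2,-0.2,0,0,1,0,0,0,0,1]'

```text
clock: 10.3
eef_pos: [607.7, 60.2, 67.4]
eef_rot: [-3.14, -0.013, 3.035]
wrist_force: [-46.7, 0.5, 28.1]
finger_gap: 0.5
finger_force: 23.5
```

Request:
step_arm --series '[-8,0.8,0,0,1,-22,2,0,0,1,0,0,40,0,0.6,0,0,50,0,0.6,-10,-36,0,0.031,0.6,-10,-36,0,0.031,0.6,-10,-36,0,0.031,0.6,-10,-36,0,0.031,0.6,-10,-36,0,0.031,0.6,-10,-36,0,0.031,0.6,-10,-36,0,0.031,0.6,-10,-36,0,0.031,0.6,-10,-36,0,0.031,0.6,-10,-36,0,0.031,0.6,0,0,0,0,0.6]'

```text
clock: 12.18
eef_pos: [481.8, -299.4, 157.4]
eef_rot: [-3.141, 0.0, -2.941]
wrist_force: [0.5, 1.1, -0.2]
finger_gap: 37.6
finger_force: 0.0
```

Run:
```python
from h import *
b=np.mean([cam('side')[0] for _ in range(6)],0); np.save('side_shut.npy',b); s=manip.read_state(); print(s['eef_pos'],s['eef_rot'],s['joints'])
z=cam('top'); C=cloud('top',z[1]); Z=C[...,2]; np.savez('top_shut.npz',b=z[0],d=z[1])
q=(np.abs(Z-78)<6); q[:160]=0;q[:,:195]=0;q[:,275:]=0;q[195:]=0
q=cv2.morphologyEx(q.astype(np.uint8),cv2.MORPH_OPEN,np.ones((2,2)))>0
P=C[q]; print('panel',len(P),cv2.minAreaRect(P[:,:2].astype(np.float32)))
# knob in side view: silhouettes
f=lambda p:cv2.resize(np.clip(p*1.6,0,255).astype(np.uint8),(400,400),interpolation=cv2.INTER_CUBIC)
cv2.imwrite('pics/knob.png',np.hstack([f(b[130:190,250:310]),f(b[230:290,277:337])]))
```

```text
[ 482.78445626 -296.69617044  157.5341505 ] [-3.14154482e+00  1.32273254e-04 -2.93739321e+00] [-6.15712092e-01  4.04863309e-01  1.55586734e+00  6.92676316e-05
  1.18073679e+00 -2.39073420e+00]
panel 170 ((500.09283447265625, 59.47414016723633), (155.32960510253906, 256.96307373046875), 88.53887176513672)
```

View pics/knob.png

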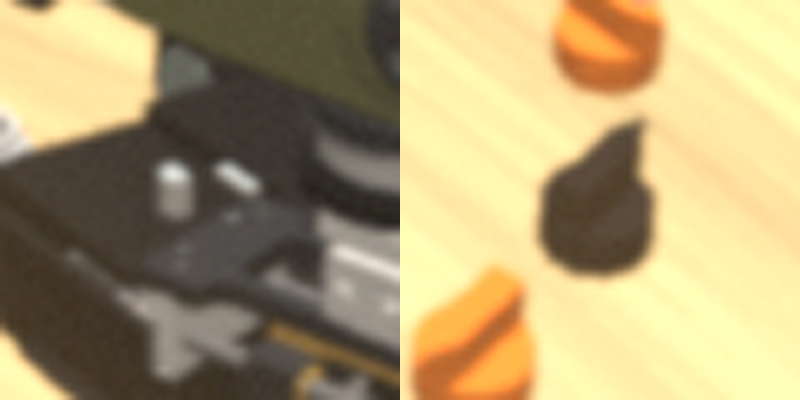

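Run:
```python
from h import *
def edge(g,th): return g<th
b=np.load('side_shut.npy').mean(2)
U=cv2.resize(b[230:290,277:337],None,fx=8,fy=8,interpolation=cv2.INTER_CUBIC); M=(U<75).astype(np.uint8)
n,lab,st,ce=cv2.connectedComponentsWithStats(M); k=lab[int(32*8),int(30*8)]; ys,xs=np.nonzero(lab==k); X=(xs+.5)/8-.5+277; Y=(ys+.5)/8-.5+230
print(X.min(),X.max(),Y.min(),Y.max())
e=geo('side')[2]; P=plane('side',[[(X.min()+X.max())/2,Y.max()]],0)[0]; d=(P-e)[:2]; d/=np.linalg.norm(d); print('centre side',P[:2]+23*d)
b=np.load('av_top.npz')['b'].mean(2)
U=cv2.resize(b[200:240,330:370],None,fx=8,fy=8,interpolation=cv2.INTER_CUBIC); M=(U<75).astype(np.uint8)
n,lab,st,ce=cv2.connectedComponentsWithStats(M); k=lab[int(18*8),int(19*8)]; ys,xs=np.nonzero(lab==k); X=(xs+.5)/8-.5+330; Y=(ys+.5)/8-.5+200
print(X.min(),X.max(),Y.min(),Y.max())
# left/right extremes at z 22; bottom (near robot) extreme at z 22 vs 0
a=plane('top',[[X.min(),Y.mean()],[X.max(),Y.mean()]],22); print('y edges',a[:,1],a[:,1].mean())
print('near edge z22',plane('top',[[349,Y.max()]],22)+[23,0,0],'z0',plane('top',[[349,Y.max()]],0)+[23,0,0],'nose tip',plane('top',[[X[Y.argmin()],Y.min()]],22),plane('top',[[X[Y.argmin()],Y.min()]],43))
```

```text
297.8125 314.0625 248.1875 270.5625
centre side [ 491.4693027  -300.94621628]
340.5625 356.1875 208.1875 226.1875
y edges [-274.61548101 -323.23821135] -298.9268461821645
near edge z22 [[ 482.84027854 -300.12169786   22.        ]] z0 [[ 484.36618144 -304.94867715    0.        ]] nose tip [[ 516.00799902 -297.74702754   22.        ]] [[ 513.6441364  -293.17781622   43.        ]]
```

Request:
step_arm --series '[1.5,-2.5,-30,0,0.6,0,0,-30,0,0.6,0,0,-30,0,0.6,0,0,-18,0,0.6,0,0,0,0,0.6,0,0,0,0,1,0,0,0,0,1,0,0,0,0,1,0,0,0,0,1,0,0,0,0,1]' --squeeze 40

```text
clock: 13.78
eef_pos: [484.1, -300.1, 49.9]
eef_rot: [-3.141, 0.001, -2.938]
wrist_force: [0.1, 0.2, 6.0]
finger_gap: 14.6
finger_force: 40.0
```

Request:
step_arm --series '[0,0,35,0,1,0,0,35,0,1,0,0,35,0,1,0,0,35,0,1,19.5,35,0,-0.0395,1,19.5,35,0,-0.0395,1,19.5,35,0,-0.0395,1,19.5,35,0,-0.0395,1,19.5,35,0,-0.0395,1,19.5,35,0,-0.0395,1,19.5,35,0,-0.0395,1,19.5,35,0,-0.0395,1,19.5,35,0,-0.0395,1,19.5,35,0,-0.0395,1,0,0,0,0,1,0,0,0,0,1]'

```text
clock: 15.78
eef_pos: [678.6, 49.6, 189.0]
eef_rot: [-3.141, -0.001, 2.95]
wrist_force: [0.1, -0.5, -0.2]
finger_gap: 14.5
finger_force: 40.0
```

Run:
```python
from h import *
f8=[cam('side') for _ in range(6)]; b=np.mean([x[0] for x in f8],0); np.save('side_ins.npy',b); s=manip.read_state(); print(s['eef_pos'],s['eef_rot'],s['joints'],s['finger_gap'])
t=np.mean([cam('top')[0] for _ in range(3)],0)
p=proj('side',[[680.8,53,150]])[0].astype(int); print(p)
f=lambda p:cv2.resize(np.clip(p*1.6,0,255).astype(np.uint8),(390,390),interpolation=cv2.INTER_CUBIC)
x,y=p; q=proj('top',[[680.8,53,150]])[0].astype(int)
cv2.imwrite('pics/ins.png',np.hstack([f(b[y-30:y+30,x-30:x+30]),f(t[q[1]-40:q[1]+40,q[0]-40:q[0]+40])]))
print(proj('side',[[680.8,53,117],[680.8,53,140],[484,-300,0]]))
```

```text
[678.7959467   49.30944424 189.6397327 ] [-3.14155935e+00  1.59277640e-04  2.94908422e+00] [ 1.87357295e-02  6.27858373e-01  1.14348563e+00 -6.73157225e-05
  1.37009990e+00 -1.35953875e+00] 14.740856997888704
[275 146]
[[275.16450454 155.50202488]
 [275.24780604 149.34748176]
 [304.13379569 265.4122744 ]]
```

View pics/ins.png

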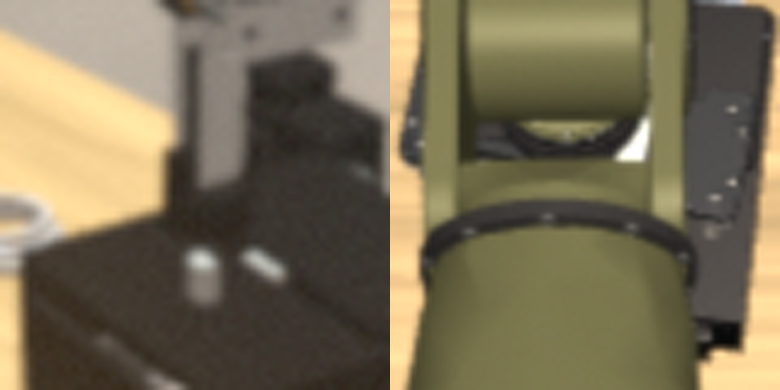

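The side view shows the knob at crop (207,200), directly above the spindle tip at (203,255). The top view is blocked by the arm. Now aligning and lowering to contact.

Request:
step_arm --series '[2,3.5,-10,0,1,0,0,-8,0,1,0,0,-2,0,1,0,0,-2,0,1,0,0,-2,0,1,0,0,-2,0,1,0,0,0,0,1]'

```text
clock: 17.1
eef_pos: [681.1, 53.4, 163.5]
eef_rot: [3.142, 0.001, 2.95]
wrist_force: [2.9, -0.6, -1.3]
finger_gap: 14.3
finger_force: 40.0
```

Request:
step_arm --series '[0.5,0,-1,0,1,0,0,-1,0,1,0,0,0,0,1]'

```text
clock: 17.48
eef_pos: [681.4, 53.4, 161.4]
eef_rot: [-3.142, 0.0, 2.95]
wrist_force: [0.7, -0.5, -0.8]
finger_gap: 14.7
finger_force: 40.0
```

Request:
step_arm --series '[0,0,-2,0,1,0,0,-2,0,1,0,0,-2,0,1,0,0,-1,0,1,0,0,0,0,1]'

```text
clock: 18.1
eef_pos: [681.4, 53.4, 154.3]
eef_rot: [-3.141, -0.0, 2.95]
wrist_force: [2.3, -1.6, -0.6]
finger_gap: 14.3
finger_force: 40.0
```

Request:
step_arm --series '[0.3,-0.3,-1,0,1,0,0,-1,0,1,0,0,-1,0,1,0,0,-1,0,1,0,0,0,0,1,0,0,0,0,1]'

```text
clock: 18.85
eef_pos: [681.7, 53.3, 150.6]
eef_rot: [3.141, 0.0, 2.95]
wrist_force: [-1.3, 0.5, 3.1]
finger_gap: 14.8
finger_force: 40.0
```

Request:
step_arm --series '[0,0,-1,0,1,0,0,-1,0,1,0,0,-1,0,1,0,0,-1,0,1,0,0,0,0,1,0,0,0,0,1]'

```text
clock: 19.6
eef_pos: [681.8, 53.2, 146.8]
eef_rot: [3.141, 0.0, 2.95]
wrist_force: [-3.7, 0.2, 6.0]
finger_gap: 14.8
finger_force: 40.0
```

Request:
step_arm --series '[-0.3,0,-1,0,1,0,0,-0.7,0,1,0,0,0,0,1,0,0,0,0,1]'

```text
clock: 20.1
eef_pos: [681.7, 53.2, 145.9]
eef_rot: [3.141, 0.001, 2.95]
wrist_force: [-3.8, 0.4, 10.5]
finger_gap: 14.8
finger_force: 40.0
```

Run:
```python
from h import *
b=np.mean([cam('side')[0] for _ in range(4)],0); s=manip.read_state(); print(s['eef_pos'],s['wrist_force'],s['moment'],s['finger_force'])
cv2.imwrite('pics/end.png',cv2.resize(np.clip(b[110:230,210:330]*1.6,0,255).astype(np.uint8),(580,580),interpolation=cv2.INTER_CUBIC))
```

```text
[681.73259216  53.25951057 145.91086366] [-3.72472001 -0.31183169 11.33070234] [0.06074701 0.7405893  0.00789158] 40.003307461738586
```

View pics/end.png

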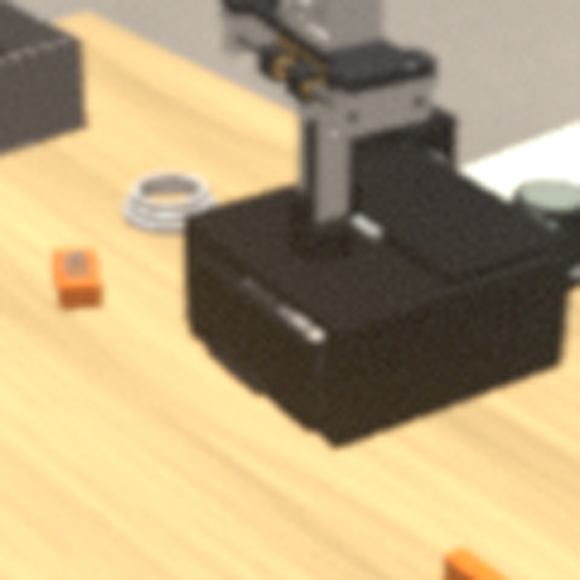

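The picture shows the tray shut flush at about (265,350). The knob sits down on the deck at (320,235), still held by the fingers. The push force of about 11 N is above the 9 N spring, so the spindle is on its stop. Handing in.

```bash
python3 -c "
from cell import manip
print(manip.sign_off())"
```

```text
the job is handed in; nothing more can be done
None
```

I handed the job in at about 20 s of the 62 s allowed: the cassette is in the shut tray, and the knob is on the spindle, gripped at 40 N and pressed to its stop with about 11 N; no verdict came back.

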